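Hang a slide hanger in its notch between two hanging neighbours

TASK

Take the slide hanger with the tall grip off its bench stand and lower it gently between the two hangers on the drying rack, without dislodging them, so that its hook comes down over the empty sprung middle bar. Slide the hook lightly along that bar to feel for its notch, whose place along the bar you are not told, let the hook drop fully home into the notch and leave it hanging there upright and still. Do not press hard on the rack, push the neighbours or disturb the things standing around.

Things in the scene. Friction and masses are not known exactly. Their poses are not given: they have to be found in the camera images.
- slide_hanger: The hanger to move, 70 to 120 g, hung in the stand's notch. Hook: inverted U, steel crown 9 (own x) x 20 (y) x 5 mm thick, 10 mm clear inside, lying across the bar. Steel counterweight flap 34 mm long (x) at y -5 to -10, z +2 to -24 mm. Balanced, hangs upright. Origin: centre of the crown's underside, the face that bears on the bar; z up, x along the bar. Lift 25 mm to free the hook.
- grip (a point): Centre of the hanger's grey grip, 52 mm above its origin: 24 (own x) x 12 (y) x 32 mm high, on an 8 x 8 mm stem. Only this hanger has a grip. Grasp from above across the 24 mm (fingers closing along the hanger's x): the fingers then stay above the neighbours.
- pocket (a point): Centre of the hanger's white slide pocket, 50 (x) x 10 (y) x 56 mm high, below the hook on its own +y side: it fills y +5 to +15, z -22 to -78 mm from the hanger's origin.
- drying_rack: Fixed rack: grey base 190 (x) x 120 (y) x 10 mm; aluminium upright 90 mm wide, 130 mm high, at x +62 to +70 mm. From it three steel bars, 6 mm wide, 14 mm high, run toward own -x, at y +28, 0, -28 mm, tops 120 mm above the origin. Outer bars rigid, 50 mm to the front, neighbours in notches at x 0. Origin: centre of the base's underside, z up; x along the bars.
- middle_bar (a point): Point on the empty middle bar's top face at rack x 0, y 0, z 120 mm; NOT its notch. The one notch, square, 12 mm long, 6 mm deep, is centred anywhere from rack x -34 to +18 mm. The bar ends in front at x -112 to -60 mm. Sprung: yields straight down 0.7 mm per N (stop at 10 mm), rigid sideways. Hook origin is at rack z 120 on the top face, 113 to 114 mm when home.
- bench_stand: Fixed small stand on which the hanger starts: grey base 110 (x) x 90 (y) x 10 mm, upright 30 mm wide, 130 mm high at x +46 to +54 mm, one bar toward own -x with its top 120 mm above the origin and a notch 6 mm deep at x 0; the hanger's axes are along the stand's. Origin: centre of the base's underside, z up.
- neighbour_a: Loose hanger, 80 g, on the rack's +y bar. Hook, flap and pocket (+y side) as on the hanger to move, but no stem or grip: top 5 mm above its origin, which is the centre of the crown's underside; axes along the rack's. The new hanger goes in the same way round (its y along the rack's y); its pocket then passes this one's flap with 4 mm to spare.
- neighbour_b: Loose hanger just like neighbour_a, on the rack's -y bar; the new hanger's flap passes this one's pocket with 4 mm to spare. Same sizes, origin and axes.
- dropper_bottle: Bystander: small white dropper bottle, 22 mm across, 62 mm high, standing near the work. Origin: centre of its underside.
- capped_bottle: Bystander: white bottle with a black cap, 48 mm across, 132 mm high. Origin: centre of its underside.
- tape: Bystander: roll of beige tape lying flat, 66 mm across, 19 mm high. Origin: centre of its underside.

How it is judged:
On the way, in this order (a step that is already met when the one before it is completed fails the run):
1. the hanger is lifted off the bench stand: its hook at least 40 mm above the stand's bar (z of slide_hanger in the frame of bench_stand above 0.16 m), for 0.1 s.
2. the hanger is lowered between its neighbours, hook over the middle bar: within 5 mm of its middle line, at rack x -50 to +40 mm, 105 to 126 mm above the rack's origin (y of slide_hanger in the frame of drying_rack between -0.005 and 0.005 m and x of slide_hanger in the frame of drying_rack between -0.05 and 0.04 m and z of slide_hanger in the frame of drying_rack between 0.105 and 0.126 m), for 0.1 s.
At the end, for the whole second after the job is handed in: The hook hangs home in the middle bar's notch: within 5 mm of the bar's middle line, rack x -50 to +40 mm, 110 to 116.5 mm above the rack's origin; upright within 0.12 rad, along the bar within 0.25 rad, still, released. Neighbours hang upright (0.15 rad), within 8 mm of their places (y of slide_hanger in the frame of drying_rack between -0.005 and 0.005 m and x of slide_hanger in the frame of drying_rack between -0.05 and 0.04 m and z of slide_hanger in the frame of drying_rack between 0.11 and 0.1165 m and angle between slide_hanger's own z axis and vertical below 0.12 rad and angle between the x axis of slide_hanger and the x axis of drying_rack, either way round below 0.25 rad and linear speed of each of slide_hanger, neighbour_a, neighbour_b below 0.02 m/s and contact force between slide_hanger and drying_rack above 0.3 N and distance of each of neighbour_a, neighbour_b from where it was at the start of the episode below 0.008 m and angle between each of neighbour_a, neighbour_b's own z axis and vertical below 0.15 rad); the robot touches nothing.
It fails at once if the hanger is pressed or knocked against the drying rack or its bars with more than 15 N (contact force between slide_hanger and drying_rack above 15 N).
It fails at once if a neighbour is pushed by the hanger or the robot with more than 5 N (contact force between any of slide_hanger, the fingers, the arm and neighbour_a above 5 N or contact force between any of slide_hanger, the fingers, the arm and neighbour_b above 5 N).
It fails at once if a neighbour is dislodged: its hook moves more than 10 mm or it tilts more than 0.35 rad (distance of any of neighbour_a, neighbour_b from where it was at the start of the episode above 0.01 m or angle between any of neighbour_a, neighbour_b's own z axis and vertical above 0.35 rad).
It fails at once if the dropper bottle, capped bottle or tape roll is moved more than 20 mm (distance of any of dropper_bottle, capped_bottle, tape from where it was at the start of the episode above 0.02 m).
It fails at once if the hanger is dropped: its hook falls below 70 mm over the worktop (height (world z) of slide_hanger below 0.07 m).
It also fails if it takes over 64 s, if anything falls off the work surface, if the arm or the gripper's body presses on something with over 40 N, if the wrist force passes 120 N, or if a joint passes its speed limit or range.

ROBOT

A 6-joint arm with a two-finger parallel gripper is mounted at the origin on a cart in front of the work surface, level with it; the furniture and walls round the work are solid. World frame = base frame: x ahead of the robot, y to its left, z up, the work surface at z = 0. Lengths are in m, angles in rad, forces in N, time in s.
With the tool pointing down it reaches from about 0.425 to 0.95 m from the base axis. Payload 3.5 kg.
Tool frame: the origin (TCP) lies at the very end of the fingers, on their centre line; the grasp point (between the pads) lies ctrl.pinch_z behind it (ctrl.pinch_z is the distance from the TCP to the grasp point, in m); z points along the fingers, y is the line along which they close (so a half turn about z gives the same grasp; the last joint's range is limited). The gripper opens to 85 mm and grips with 20 to 120 N. Pads are 22 mm wide; open, the fingers measure 114 mm over their backs; the gripper's body (76 mm by 85 mm) begins 54 mm behind the grasp point. The pads swing forward as they close: fully open they stand 13 mm farther back than shut.
Start: joints at [-1.271, 0.286, 1.577, -0, 1.279, -0.15], TCP at [0.294, -0.608, 0.231] pointing down, gripper open.
Joint ranges: [-2.77, 2.77], [-0.9, 2.22], [0.21, 2.48], [-1.53, 4.67], [0.24, 2.81], [-2.84, 2.84]. Speed limits (rad/s): [2.79, 2.79, 3.14, 3.14, 3.14, 3.14].

INTERFACE

Orientations are given as a unit quaternion [x, y, z, w].
In Python, from plant import ctrl gives the robot as it stands.
- The arm moves only by the tool move_tool, called after "Emit:" by a JSON object that holds its "method" and its "body", one argument or row to a line. Schema: {"type":"object","properties":{"moves":{"type":"object","properties":{"x":{"type":"array","items":{"type":"number"},"minItems":1,"maxItems":10},"y":{"type":"array","items":{"type":"number"},"minItems":1,"maxItems":10},"z":{"type":"array","items":{"type":"number"},"minItems":1,"maxItems":10},"drx":{"type":"array","items":{"type":"number"},"minItems":1,"maxItems":10},"dry":{"type":"array","items":{"type":"number"},"minItems":1,"maxItems":10},"drz":{"type":"array","items":{"type":"number"},"minItems":1,"maxItems":10},"finger_gap":{"type":"array","items":{"type":"number"},"minItems":1,"maxItems":10}},"additionalProperties":false,"required":["x","y","z","drx","dry","drz","finger_gap"]},"squeeze":{"type":"number"},"only":{"type":"string"},"quiet":{"type":"boolean"},"lines":{"type":"string"}},"required":["moves"],"additionalProperties":false}. moves is an object with one list for each field, all of the same length, 1 to 10, a row being the entries at one place: x, y, z (the shift in cm), drx, dry, drz (a rotation vector in units of 0.1 rad), finger_gap (the opening from 0.0 (shut) to 1.0 (fully open)); each row is the pose to reach, as a shift and turn from the pose commanded when the call began, along the tool's axes at that moment; what a row does not reach only later rows make up. A row lasts 1/8 s, in which the tool goes at most 0.0625 m and 0.188 rad, less where a joint would pass 70% of its speed; a pose out of reach is approached as far as the arm can. The fingers move at their own pace and stop on an object; squeeze is the grip in N (left out, the last holds). Time passes only in rows, so rows that do not move let the fingers close. The tool returns the time, the measured TCP pose, the force, the opening and the grip force at its end. only (a regular expression) keeps the lines of the reply that match it, lines (a string "A,B") keeps lines A to B, and quiet returns only ok. Input that does not fit is refused with a message, and nothing moves.
- ctrl.get_state(): the state, without advancing time (a new reading comes with each control period).
- ctrl.read_camera(name): name is "scene" or "top" or "wrist"; returns a dict with "pixels" (400x640x3 uint8, red, green, blue), "camera_matrix" (3x3 intrinsics, pixels), "dist_coeffs" ([k1, k2, p1, p2, k3] as OpenCV has them; the pictures are not rectified), "xyz" and "orientation" of the camera in the world. Camera axes: x right, y down, z forward; pixel columns grow to the right and rows downward; lengths in m; the calibration is good to about 2 mm. A picture is of the moment at which its call begins. There is no depth.
- ctrl.sign_off(): hands the job in; it is judged then, once.
Trained networks look in the newest picture that a camera, given by its name, has taken for a name from the list of things; names that differ only in an ending like _2 or _b are one class to them, and where a whole thing is asked for, a point or a joint stands for the part that bears it (a point fixed in the world has none). Each returns a list of dicts, best first, with "conf" (0 to 1); they miss things now and then, are a little off and sometimes report something else, mostly with a low value. They report only what shows in the picture. A call takes as long as a camera call.
- ctrl.recognise(camera, thing): "position" ([x, y, z] in m, in world coordinates, good to about 4 mm: the middle of the surface that is visible of it).
- ctrl.masks_of(camera, thing): "region" (400x640 bool, what is visible of it).
- ctrl.mark_of(camera, thing): "position" ([x, y, z] in m, in world coordinates, good to about 4 mm: a listed point, or the origin of a listed thing).
The state is a dict: "time": time; "qpos": joint angles; "dq": joint speeds; "joint_efforts": joint torques, N m; "eef_pos": TCP position; "tcp_rot": TCP orientation; "contact_force": force on the tool from outside, world axes, zero at the start; "wrist_torque": the same for the moment, N m; "opening": opening from 0.0 (shut) to 1.0 (fully open); "finger_force": force on a finger pad.
Only numpy, scipy, OpenCV 4.12 (cv2) and the standard library are available. Lean on these libraries where they do the work, as an engineer would, in place of code of your own. Each camera call takes 0.05 s, during which the arm holds its last target. There are 200 camera calls.

## Working session

There is one attempt and no reset: what is moved stays moved. The work goes in short steps, Python scripts to look and compute and a tool call to move; the robot and the scene stay as the last step left them, time stands still between calls to the robot, and variables do not carry over. Pictures are saved under pics/ and viewed, at most 10 in all, crops included, and the job is handed in when it is done.

```bash
mkdir -p pics; ls; cat > h.py <<'E'
import numpy as np, cv2
from scipy.spatial.transform import Rotation as R
from plant import ctrl
def shot(n,f=None):
    c=ctrl.read_camera(n)
    if f: cv2.imwrite('pics/'+f,c['pixels'][:,:,::-1])
    return c
def rays(c,uv):
    K=np.array(c['camera_matrix']);d=np.array(c['dist_coeffs'])
    p=cv2.undistortPoints(np.array(uv,float).reshape(-1,1,2),K,d).reshape(-1,2)
    v=np.c_[p,np.ones(len(p))]
    return np.array(c['xyz']),R.from_quat(c['orientation']).apply(v)
def onz(c,uv,z):
    o,v=rays(c,uv); return o+v*((z-o[2])/v[:,2])[:,None]
def proj(c,P):
    Rm=R.from_quat(c['orientation']).inv(); rv=Rm.as_rotvec(); t=-Rm.apply(c['xyz'])
    return cv2.projectPoints(np.array(P,float).reshape(-1,1,3),rv,t,np.array(c['camera_matrix']),np.array(c['dist_coeffs']))[0].reshape(-1,2)
E
python3 - <<'E'
from h import *
np.set_printoptions(precision=4,suppress=True)
s=ctrl.get_state();print(s['eef_pos'],s['tcp_rot'],ctrl.pinch_z,s['contact_force'],s['time'])
for n in('scene','top'):
    c=shot(n,n+'0.png');print(n,c['xyz'])
    for t in('slide_hanger','grip','pocket','drying_rack','middle_bar','bench_stand','neighbour_a','dropper_bottle','capped_bottle','tape'):
        print(t,[(np.round(d['position'],4),round(d['conf'],2)) for d in ctrl.mark_of(n,t)[:3]])
E
```

```text
pics
[ 0.2933 -0.6072  0.2299] [ 0.9748  0.223  -0.0001 -0.0012] 0.0187 [0.2167 0.8219 0.0125] 0.0
scene [0.1132 0.7422 0.6544]
slide_hanger [(array([ 0.5157, -0.2203,  0.1192]), 0.94), (array([ 0.5173, -0.2224,  0.001 ]), 0.26)]
grip []
pocket [(array([ 0.5142, -0.2094,  0.0632]), 0.93)]
drying_rack [(array([0.5   , 0.1822, 0.0006]), 0.93)]
middle_bar [(array([0.5005, 0.1822, 0.1165]), 0.84)]
bench_stand [(array([ 0.5184, -0.2229, -0.0002]), 0.82)]
neighbour_a [(array([0.4965, 0.1597, 0.1177]), 0.72), (array([0.5024, 0.2116, 0.1151]), 0.61), (array([ 0.5004,  0.1852, -0.0002]), 0.19)]
dropper_bottle []
capped_bottle [(array([0.7026, 0.0489, 0.0017]), 0.82), (array([ 0.5158, -0.2187,  0.1192]), 0.28)]
tape [(array([ 0.4797, -0.4382, -0.0047]), 0.61)]
top [ 0.4478 -0.096   1.3898]
slide_hanger [(array([ 0.5172, -0.2169,  0.1131]), 0.57)]
grip [(array([ 0.516 , -0.2216,  0.1682]), 0.45)]
pocket [(array([ 0.5163, -0.211 ,  0.0626]), 0.55)]
drying_rack [(array([0.4969, 0.1871, 0.0002]), 0.95)]
middle_bar [(array([0.4972, 0.1867, 0.1193]), 0.91)]
bench_stand [(array([ 0.5161, -0.2209,  0.0014]), 0.73)]
neighbour_a [(array([0.4969, 0.1572, 0.1092]), 0.56), (array([0.5065, 0.2119, 0.1161]), 0.52)]
dropper_bottle [(array([0.4966, 0.1836, 0.1187]), 0.65), (array([ 0.3877, -0.0062, -0.0011]), 0.59)]
capped_bottle [(array([ 0.7026,  0.0461, -0.0028]), 0.57)]
tape [(array([ 0.482 , -0.4348, -0.0002]), 0.75)]
```

View pics/scene0.png

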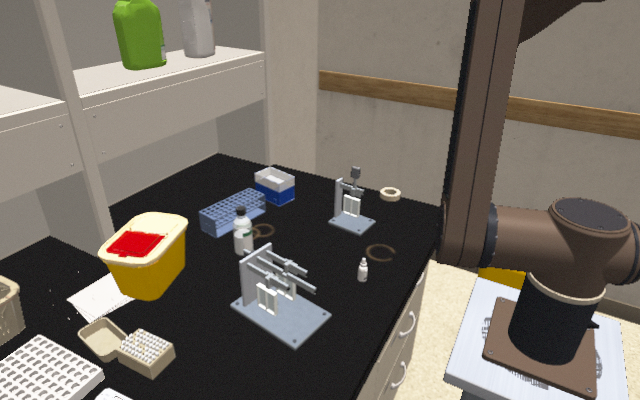

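View pics/top0.png

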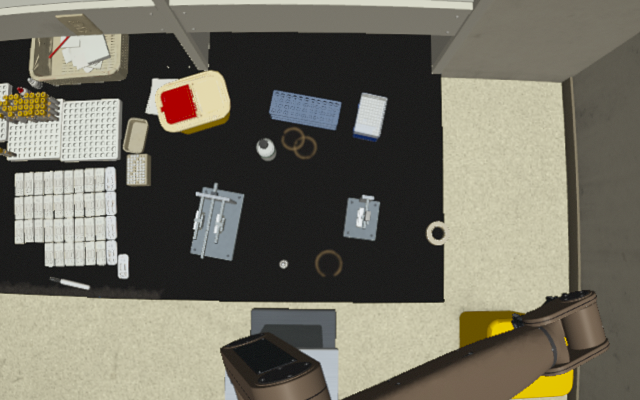

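The scene view shows the rack around (280,290) and the stand with the gripped hanger at (352,200). In the top view the rack is at (220,222), turned by about 10°, and the stand is at (362,217). The dropper bottle is at (284,264). Next I'll zoom in for the yaw angles.

```bash
python3 - <<'E'
from h import *
im=cv2.imread('pics/top0.png')
a=cv2.resize(im[175:270,180:255],None,fx=6,fy=6,interpolation=cv2.INTER_CUBIC)
b=cv2.resize(im[185:248,335:390],None,fx=6,fy=6,interpolation=cv2.INTER_CUBIC)
o=np.zeros((570,800,3),np.uint8);o[:570,:450]=a;o[:378,460:790]=b
cv2.imwrite('pics/crop1.png',o)
# base yaw via grey-blue base color
c=shot('top')
hsv=cv2.cvtColor(im,cv2.COLOR_BGR2HSV)
print(hsv[240,210],hsv[230,352],im[240,210],im[230,352])
for n,(r0,r1,c0,c1) in dict(rack=(175,270,180,255),stand=(185,248,335,390)).items():
    m=np.zeros(im.shape[:2],np.uint8);m[r0:r1,c0:c1]=(im[r0:r1,c0:c1].max(2)>60)
    pts=np.argwhere(m)[:,::-1].astype(float)
    P=onz(c,pts,0.01)[:,:2].astype(np.float32)
    print(n,cv2.minAreaRect(P*1000), cv2.minAreaRect(P[::1]*1000)[2])
E
```

```text
[ 99  32 153] [102  31 148] [153 147 134] [148 141 130]
rack ((506.5129089355469, 183.53253173828125), (140.26637268066406, 216.3647003173828), 86.42367553710938) 86.42367553710938
stand ((522.7605590820312, -221.65869140625), (92.44135284423828, 126.25538635253906), 83.2249526977539) 83.2249526977539
```

View pics/crop1.png

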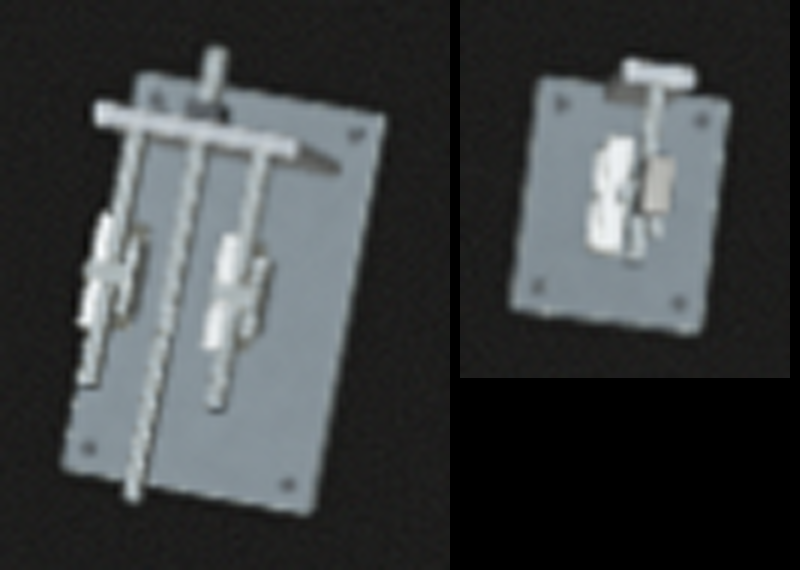

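The crop shows the base corners clearly. Rack: (135,72), (385,115), (312,515), (63,468). Stand: (540,78), (728,102), (702,332), (512,310). In both, the pockets are on the left, which is world +y.

```bash
python3 - <<'E'
from h import *
np.set_printoptions(precision=4,suppress=True)
c=shot('top')
def fit(name,cr,off,L,W):
    uv=(np.array(cr,float)+0.5)/6-0.5+np.array(off)
    P=onz(c,uv,0.01)[:,:2]
    M=np.array([[L/2,W/2],[L/2,-W/2],[-L/2,-W/2],[-L/2,W/2]])
    H=(M).T@(P-P.mean(0)); yaw=np.arctan2(H[0,1]-H[1,0],H[0,0]+H[1,1])
    r=np.array([[np.cos(yaw),-np.sin(yaw)],[np.sin(yaw),np.cos(yaw)]])
    print(name,P.mean(0),np.degrees(yaw),'res mm',1000*(P-P.mean(0)-M@r.T))
    return P.mean(0),yaw
fit('rack',[(135,72),(385,115),(312,515),(63,468)],(180,175),.19,.12)
p,y=fit('stand',[(540-460,78),(728-460,102),(702-460,332),(512-460,310)],(335,185),.11,.09)
s=ctrl.get_state();q=R.from_quat(s['tcp_rot'])
print(q.as_matrix(),s['eef_pos'])
# tool y wanted along stand x
ty=q.as_matrix()[:,1];tgt=np.array([np.cos(y),np.sin(y)])
print('tool y ang',np.degrees(np.arctan2(ty[1],ty[0])),'want',np.degrees(y))
print('grip at z .114+.052')
E
```

```text
rack [0.4989 0.1843] -9.151066175435544 res mm [[-0.3035  0.5824]
 [-0.443  -0.154 ]
 [-0.0653  0.0276]
 [ 0.8118 -0.456 ]]
stand [ 0.5156 -0.2215] -6.443605777813496 res mm [[-0.4207 -0.4513]
 [-0.6839  0.5309]
 [ 0.8285  0.2603]
 [ 0.2761 -0.3398]]
[[ 0.9005  0.4348 -0.    ]
 [ 0.4348 -0.9005 -0.    ]
 [-0.      0.     -1.    ]] [ 0.2935 -0.6078  0.2314]
tool y ang -64.22945056324158 want -6.443605777813496
grip at z .114+.052
```

The manual's scale: shifts go in cm and turns go in units of 0.1 rad. Converting my numbers, -0.2513 m is -25.13, 0.368 m is 36.8, -1.0085 rad is -10.085.

Emit:
{"method": "move_tool", "body": {
  "moves": {"x":[4, 10, 15, 20, 25, 30, 34, 36.8, 36.8], "y":[-2.8, -6.7, -10, -13.6, -17, -20.5, -23.5, -25.13, -25.13], "z":[0, 0, 0, 0, 0, 0, 0, 0, 0], "drx":[0, 0, 0, 0, 0, 0, 0, 0, 0], "dry":[0, 0, 0, 0, 0, 0, 0, 0, 0], "drz":[-1.2, -2.8, -4.2, -5.6, -7, -8.4, -9.6, -10.085, -10.085], "finger_gap":[1, 1, 1, 1, 1, 1, 1, 1, 1]}
}}

```text
time: 2.33
eef_pos: [0.5165, -0.2197, 0.2315]
tcp_rot: [0.745, 0.668, 0.0, 0.0]
contact_force: [0.0, -1.4, 0.3]
opening: 1.001
finger_force: 0.0
```

```bash
python3 - <<'E'
from h import *
np.set_printoptions(precision=4,suppress=True)
s=ctrl.get_state();print(s['time'],s['eef_pos'],s['qpos'],R.from_quat(s['tcp_rot']).as_matrix(),s['contact_force'])
c=shot('wrist','w1.png')
for t in('grip','slide_hanger'): print(t,[(np.round(d['position'],4),round(d['conf'],2)) for d in ctrl.mark_of('wrist',t)[:3]])
y=np.radians(-6.44);z=.182
G=[[.5156+np.cos(y)*a-np.sin(y)*b,-.2215+np.sin(y)*a+np.cos(y)*b,z] for a in(-.012,.012) for b in(-.006,.006)]
print(proj(c,G))
E
```

```text
2.325 [ 0.5165 -0.2197  0.2315] [-0.583   0.0362  1.8593  0.      1.2457 -0.4741] [[ 0.1088  0.9941  0.0003]
 [ 0.9941 -0.1088 -0.0002]
 [-0.0001  0.0003 -1.    ]] [ 0.0091 -1.4214  0.3069]
grip [(array([ 0.5149, -0.2217,  0.1675]), 0.59)]
slide_hanger [(array([ 0.5169, -0.2213,  0.1133]), 0.62)]
[[297.0223 226.4501]
 [296.786  209.7307]
 [332.2953 226.563 ]
 [332.6308 209.8496]]
```

View pics/w1.png

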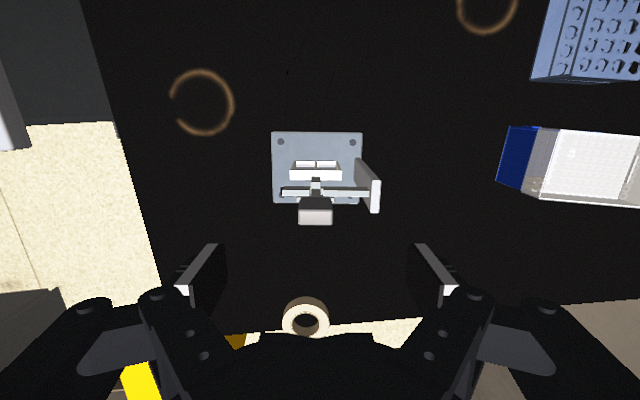

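The grip top sits at about (298–333, 209–225), within a pixel of my prediction. I'll descend.

Emit:
{"method": "move_tool", "body": {
  "moves": {"x":[0, 0, 0, 0, 0, 0], "y":[0, 0, 0, 0, 0, 0], "z":[2, 5, 7.5, 8.45, 8.45, 8.45], "drx":[0, 0, 0, 0, 0, 0], "dry":[0, 0, 0, 0, 0, 0], "drz":[0, 0, 0, 0, 0, 0], "finger_gap":[1, 1, 1, 1, 0.6, 0.6]},
  "squeeze": 30
}}

```text
time: 3.22
eef_pos: [0.5162, -0.2222, 0.1479]
tcp_rot: [0.746, 0.666, 0.0, 0.001]
contact_force: [-0.4, -0.5, -0.5]
opening: 0.612
finger_force: 0.0
```

```bash
python3 - <<'E'
from h import *
for i in range(3):
    shot('wrist');s=ctrl.get_state();print(s['eef_pos'],s['contact_force'])
E
```

```text
[ 0.51630334 -0.2221501   0.14812914] [0.48585907 0.16856302 1.42756445]
[ 0.51631189 -0.22205365  0.14812753] [-0.29912255  1.51319059 -0.11054059]
[ 0.51623996 -0.22196076  0.14806073] [ 0.14949857 -0.75277143 -1.10202325]
```

Emit:
{"method": "move_tool", "body": {
  "moves": {"x":[0, 0, 0, 0, 0], "y":[0, 0, 0, 0, 0], "z":[0, 0, 0, 0, 0], "drx":[0, 0, 0, 0, 0], "dry":[0, 0, 0, 0, 0], "drz":[0, 0, 0, 0, 0], "finger_gap":[0.1, 0.1, 0.1, 0.1, 0.1]},
  "squeeze": 30
}}

```text
time: 4.0
eef_pos: [0.5158, -0.2217, 0.1474]
tcp_rot: [0.746, 0.666, 0.0, 0.0]
contact_force: [-0.4, -0.2, 3.7]
opening: 0.283
finger_force: 32.0
```

Emit:
{"method": "move_tool", "body": {
  "moves": {"x":[0, 0, 0, 0, 0, 0, 0, 0, 0], "y":[0, 0, 0, 0, 0, 0, 0, 0, 0], "z":[-1, -2.5, -4.5, -7, -9.5, -11, -12, -12, -12], "drx":[0, 0, 0, 0, 0, 0, 0, 0, 0], "dry":[0, 0, 0, 0, 0, 0, 0, 0, 0], "drz":[0, 0, 0, 0, 0, 0, 0, 0, 0], "finger_gap":[0.1, 0.1, 0.1, 0.1, 0.1, 0.1, 0.1, 0.1, 0.1]}
}}

```text
time: 5.12
eef_pos: [0.5152, -0.2212, 0.2657]
tcp_rot: [0.746, 0.666, -0.0, -0.001]
contact_force: [-0.5, 0.2, -0.8]
opening: 0.271
finger_force: 31.5
```

```bash
python3 - <<'E'
from h import *
np.set_printoptions(precision=4,suppress=True)
c=shot('wrist','w2.png')
s=ctrl.get_state();M=R.from_quat(s['tcp_rot']).as_matrix();p=s['eef_pos']
print(s['time'],p,s['contact_force'],np.degrees(np.arctan2(M[1,1],M[0,1])))
for t in('grip','slide_hanger','pocket'): print(t,[(np.round(d['position'],4),round(d['conf'],2)) for d in ctrl.mark_of('wrist',t)[:3]])
y=np.radians(-9.15);e=np.array([np.cos(y),np.sin(y)]);ta=np.arctan2(M[1,1],M[0,1])
for x in(-.044,-.03,.026):
    q=np.array([.4989,.1843])+x*e
    print(x,q,M.T@np.r_[q-p[:2],0],'rz',-(y-ta))
E
```

```text
5.175 [ 0.5152 -0.2212  0.2655] [-0.057   0.0307 -2.3517] -6.449196806285424
grip [(array([ 0.5181, -0.2223,  0.2856]), 0.78), (array([ 0.5167, -0.22  ,  0.0042]), 0.46)]
slide_hanger [(array([ 0.5159, -0.2229,  0.2312]), 0.67)]
pocket [(array([ 0.5151, -0.212 ,  0.1826]), 0.85)]
-0.044 [0.4555 0.1913] [ 0.4032 -0.1057  0.0006] rz 0.04713790817869758
-0.03 [0.4693 0.1891] [ 0.4025 -0.0917  0.0006] rz 0.04713790817869758
0.026 [0.5246 0.1802] [ 0.3999 -0.0357  0.0005] rz 0.04713790817869758
```

View pics/w2.png

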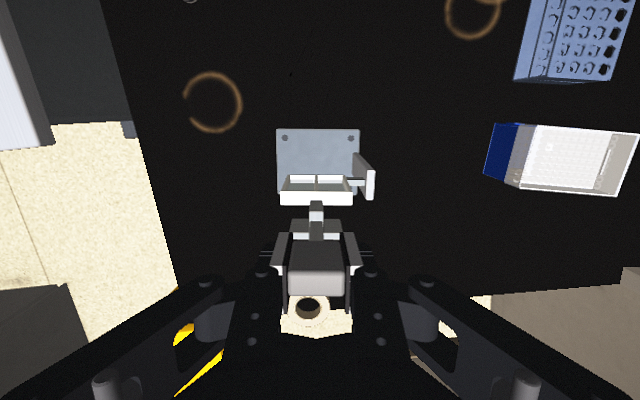

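The hanger hangs straight in the grip: grip top at (315,280), pocket at (316,195). I'll stop short of the rack and look at the bar.

Emit:
{"method": "move_tool", "body": {
  "moves": {"x":[2, 6, 11, 16, 21, 25, 28, 29, 29, 29], "y":[-0.6, -1.6, -3, -4.2, -5.5, -6.5, -7.3, -7.6, -7.6, -7.6], "z":[0, 0, 0, 0, 0, 0, 0, 0, 0, 0], "drx":[0, 0, 0, 0, 0, 0, 0, 0, 0, 0], "dry":[0, 0, 0, 0, 0, 0, 0, 0, 0, 0], "drz":[0.1, 0.2, 0.3, 0.4, 0.47, 0.47, 0.47, 0.47, 0.47, 0.47], "finger_gap":[0.1, 0.1, 0.1, 0.1, 0.1, 0.1, 0.1, 0.1, 0.1, 0.1]}
}}

```text
time: 6.58
eef_pos: [0.4729, 0.0743, 0.2668]
tcp_rot: [0.762, 0.648, -0.0, 0.0]
contact_force: [-0.6, 0.1, -0.8]
opening: 0.276
finger_force: 31.5
```

```bash
python3 - <<'E'
from h import *
np.set_printoptions(precision=4,suppress=True)
c=shot('wrist','w3.png')
s=ctrl.get_state();print(s['time'],s['eef_pos'])
for t in('middle_bar','drying_rack','neighbour_a'): print(t,[(np.round(d['position'],4),round(d['conf'],2)) for d in ctrl.mark_of('wrist',t)[:3]])
y=np.radians(-9.15);e=np.array([np.cos(y),np.sin(y)]);n=np.array([-e[1],e[0]])
P=lambda x,b,z:np.r_[np.array([.4989,.1843])+x*e+b*n,z]
uv=proj(c,[P(x/1000,b,.12) for x in(-60,-34,0,18,60) for b in(-.003,.003)]);print(uv)
im=c['pixels'][:,:,::-1];cv2.imwrite('pics/w3.png',im)
# rectified bar view: 0.25 mm per px, x from -110..65, y -40..40
H,_=cv2.findHomography(np.array([[0,0],[700,0],[700,320],[0,320]],float),proj(c,[P(-.11,.04,.12),P(.065,.04,.12),P(.065,-.04,.12),P(-.11,-.04,.12)]))
w=cv2.warpPerspective(im,np.linalg.inv(H),(700,320),flags=cv2.INTER_CUBIC)
o=np.zeros((600,700,3),np.uint8);o[:320]=w;crop=im[0:220,120:520];o[325:600]=cv2.resize(crop,(700,385))[:275]
cv2.imwrite('pics/w3r.png',o)
E
```

```text
6.625 [0.4729 0.0742 0.2668]
middle_bar [(array([0.5008, 0.1846, 0.1156]), 0.73), (array([0.5013, 0.2153, 0.1112]), 0.37)]
drying_rack [(array([ 0.4991,  0.1817, -0.0011]), 0.64)]
neighbour_a [(array([0.4953, 0.1582, 0.1112]), 0.96), (array([0.5033, 0.2192, 0.1178]), 0.8), (array([0.4705, 0.0725, 0.2314]), 0.45)]
[[256.7307  60.4763]
 [256.343   53.0098]
 [286.27    60.509 ]
 [286.0744  53.0458]
 [324.867   60.506 ]
 [324.9223  53.0441]
 [345.3003  60.4835]
 [345.4884  53.0208]
 [393.0217  60.3744]
 [393.5205  52.9061]]
```

View pics/w3r.png

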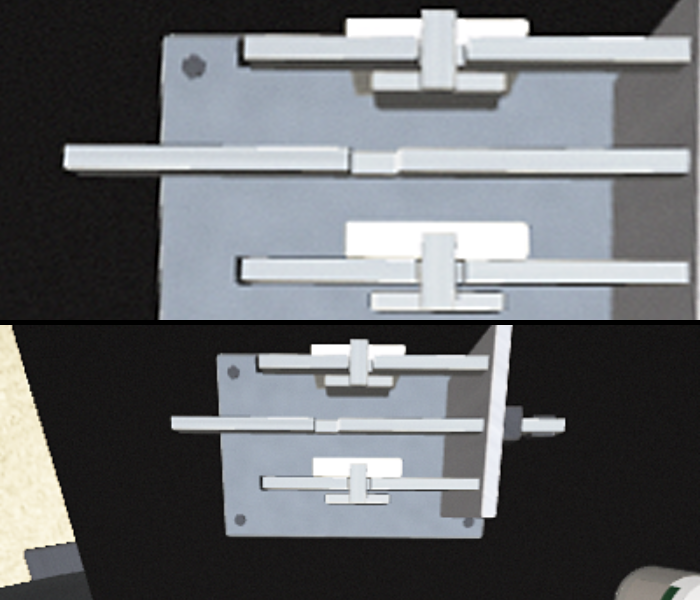

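The rectified view (4 px/mm, x = −110 mm at px 0) shows the notch from about px 349 to 399, so it is centred near rack x −16.5 mm. The neighbours' crowns at px 438 confirm x≈0. The hook has only ±2 mm of clearance on the bar, so I'll check its lateral position in the hand and the bar's middle line.

```bash
python3 - <<'E'
from h import *
np.set_printoptions(precision=4,suppress=True)
c=shot('wrist');im=c['pixels'][:,:,::-1].copy()
s=ctrl.get_state();M=R.from_quat(s['tcp_rot']).as_matrix();p=np.array(s['eef_pos'])
y=np.arctan2(M[1,1],M[0,1]);print(np.degrees(y),p)
e=np.array([np.cos(y),np.sin(y),0]);n=np.array([-e[1],e[0],0])
o=p-[0,0,.0336]
box=lambda x0,x1,y0,y1,z:[o+a*e+b*n+[0,0,z] for a,b in((x0,y0),(x1,y0),(x1,y1),(x0,y1))]
F=4;x0,y0=250,150
g=cv2.resize(im[y0:y0+145,x0:x0+130],None,fx=F,fy=F,interpolation=cv2.INTER_CUBIC)
for b,col in((box(-.012,.012,-.006,.006,.068),(0,0,255)),(box(-.0045,.0045,-.01,.01,.005),(0,255,0)),(box(-.025,.025,.005,.015,-.022),(255,0,255))):
    uv=(proj(c,b)-[x0,y0]+.5)*F-.5
    cv2.polylines(g,[np.round(uv).astype(int)],True,col,1)
cv2.imwrite('pics/ov.png',g)
# bar profile
y=np.radians(-9.15);e=np.array([np.cos(y),np.sin(y)]);n=np.array([-e[1],e[0]])
P=lambda x,b,z:np.r_[np.array([.4989,.1843])+x*e+b*n,z]
G=im.mean(2).astype(np.float32)
bs=np.arange(-8,8.1,.5)
for xs in((-55,-35),(0,40)):
    v=[]
    for b in bs:
        uv=proj(c,[P(x/1000,b/1000,.12) for x in np.arange(*xs)]).astype(np.float32)
        v.append(cv2.remap(G,uv[:,0].copy(),uv[:,1].copy(),cv2.INTER_CUBIC).mean())
    print(xs,[(float(b),int(q)) for b,q in zip(bs,v)])
E
```

```text
-9.207703078813136 [0.4728 0.0745 0.2668]
(-55, -35) [(-8.0, 172), (-7.5, 171), (-7.0, 171), (-6.5, 171), (-6.0, 170), (-5.5, 173), (-5.0, 180), (-4.5, 156), (-4.0, 115), (-3.5, 81), (-3.0, 70), (-2.5, 89), (-2.0, 159), (-1.5, 224), (-1.0, 228), (-0.5, 225), (0.0, 220), (0.5, 214), (1.0, 210), (1.5, 210), (2.0, 214), (2.5, 217), (3.0, 216), (3.5, 200), (4.0, 181), (4.5, 171), (5.0, 168), (5.5, 170), (6.0, 171), (6.5, 171), (7.0, 171), (7.5, 171), (8.0, 171)]
(0, 40) [(-8.0, 172), (-7.5, 172), (-7.0, 172), (-6.5, 172), (-6.0, 175), (-5.5, 174), (-5.0, 169), (-4.5, 130), (-4.0, 82), (-3.5, 43), (-3.0, 99), (-2.5, 210), (-2.0, 236), (-1.5, 225), (-1.0, 221), (-0.5, 220), (0.0, 221), (0.5, 221), (1.0, 223), (1.5, 224), (2.0, 232), (2.5, 220), (3.0, 178), (3.5, 157), (4.0, 164), (4.5, 170), (5.0, 174), (5.5, 173), (6.0, 172), (6.5, 172), (7.0, 172), (7.5, 172), (8.0, 172)]
```

View pics/ov.png

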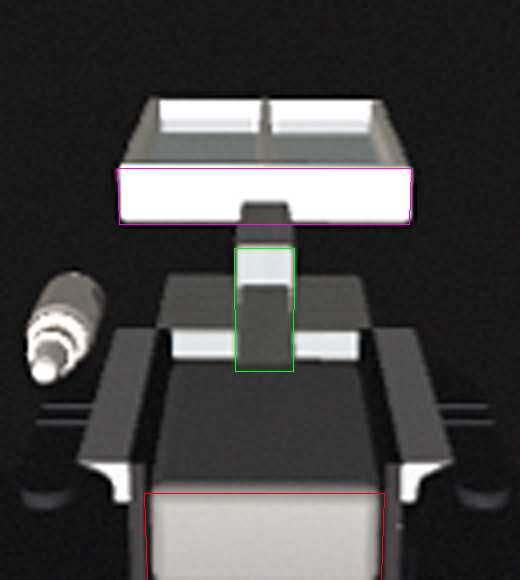

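The overlay fits the crown, pocket and grip within about a pixel. The bar's edges put its middle line at +0.75 mm near x −45 and +0.15 mm near x +20, so its yaw is about −9.7°. Now I'll work out the approach.

```bash
cat >> h.py <<'E'
Y0=np.radians(-9.15);YB=np.radians(-9.68)
def barpt(x): # rack x (m) -> world xy of TCP for hook centred on bar
    e=np.array([np.cos(Y0),np.sin(Y0)]);n=np.array([-e[1],e[0]])
    b=.00033-(x+.017)*.0092-.0001
    return np.array([.4989,.1843])+x*e+b*n
def rackxy(p):
    e=np.array([np.cos(YB),np.sin(YB)]);n=np.array([-e[1],e[0]]);d=np.array(p[:2])-barpt(0)
    return 1000*d@e,1000*d@n
def rel(x,z):
    s=ctrl.get_state();M=R.from_quat(s['tcp_rot']).as_matrix();p=np.array(s['eef_pos'])
    print('t',s['time'],'p',p.round(4),'rack',np.round(rackxy(p),2),'F',np.round(s['contact_force'],2),'tq',np.round(s['wrist_torque'],3))
    print('d',(M.T@(np.r_[barpt(x),z]-p)).round(4),'rz',round(float(np.arctan2(M[1,1],M[0,1])-YB),4))
E
python3 -c "
from h import *
rel(-.030,.2668);rel(-.030,.1636)"
```

```text
t 6.825 p [0.4728 0.0745 0.2668] rack [  -7.23 -112.68] F [ 0.21 -0.5  -0.75] tq [ 0.055  0.066 -0.023]
d [ 0.1129 -0.0218  0.    ] rz 0.0082
t 6.825 p [0.4728 0.0745 0.2668] rack [  -7.23 -112.68] F [ 0.21 -0.5  -0.75] tq [ 0.055  0.066 -0.023]
d [ 0.1129 -0.0218  0.1032] rz 0.0082
```

Scaled: 0.1129 m is 11.29, 0.108 m is 10.8, 0.008 rad is 0.08.

Emit:
{"method": "move_tool", "body": {
  "moves": {"x":[1.5, 4, 7, 9.5, 10.8, 11.29, 11.29, 11.29], "y":[-0.3, -0.8, -1.4, -1.8, -2.1, -2.18, -2.18, -2.18], "z":[0, 0, 0, 0, 0, 0, 0, 0], "drx":[0, 0, 0, 0, 0, 0, 0, 0], "dry":[0, 0, 0, 0, 0, 0, 0, 0], "drz":[0.08, 0.08, 0.08, 0.08, 0.08, 0.08, 0.08, 0.08], "finger_gap":[0.1, 0.1, 0.1, 0.1, 0.1, 0.1, 0.1, 0.1]}
}}

```text
time: 7.82
eef_pos: [0.4692, 0.1895, 0.2668]
tcp_rot: [0.764, 0.645, -0.0, 0.0]
contact_force: [-0.2, 0.8, -0.3]
opening: 0.271
finger_force: 31.5
```

```bash
python3 -c "
from h import *
rel(-.030,.1636)
shot('wrist');rel(-.030,.1636)"
```

```text
t 7.825 p [0.4692 0.1895 0.2668] rack [-3.017e+01  2.000e-02] F [-0.16  0.8  -0.29] tq [-0.044 -0.066  0.013]
d [0.     0.0002 0.1032] rz 0.0006
t 7.875 p [0.4692 0.1895 0.2668] rack [-30.15   0.05] F [ 0.8  -0.55 -0.56] tq [0.034 0.011 0.008]
d [-0.000e+00  1.000e-04  1.032e-01] rz 0.0006
```

Scaled: 0.078 m is 7.8, 0.01 m is 1.

Emit:
{"method": "move_tool", "body": {
  "moves": {"x":[0, 0, 0, 0, 0, 0, 0, 0, 0, 0], "y":[0, 0, 0, 0, 0, 0, 0, 0, 0, 0], "z":[1, 2.2, 3.4, 4.4, 5.4, 6.4, 7.2, 7.8, 8, 8], "drx":[0, 0, 0, 0, 0, 0, 0, 0, 0, 0], "dry":[0, 0, 0, 0, 0, 0, 0, 0, 0, 0], "drz":[0, 0, 0, 0, 0, 0, 0, 0, 0, 0], "finger_gap":[0.1, 0.1, 0.1, 0.1, 0.1, 0.1, 0.1, 0.1, 0.1, 0.1]}
}}

```text
time: 9.12
eef_pos: [0.4692, 0.1901, 0.1869]
tcp_rot: [0.764, 0.645, 0.0, 0.0]
contact_force: [0.5, -1.0, -0.6]
opening: 0.277
finger_force: 31.5
```

```bash
python3 - <<'E'
from h import *
c=shot('wrist');rel(-.030,.1536)
im=c['pixels'][:,:,::-1]
cv2.imwrite('pics/w4.png',cv2.resize(im[100:300,190:440],None,fx=3,fy=3,interpolation=cv2.INTER_CUBIC))
E
```

```text
t 9.175 p [0.4693 0.1901 0.1871] rack [-30.17   0.7 ] F [ 0.27 -0.08 -1.35] tq [ 0.04  -0.005 -0.002]
d [-0.0007  0.0002  0.0335] rz 0.0014
```

View pics/w4.png

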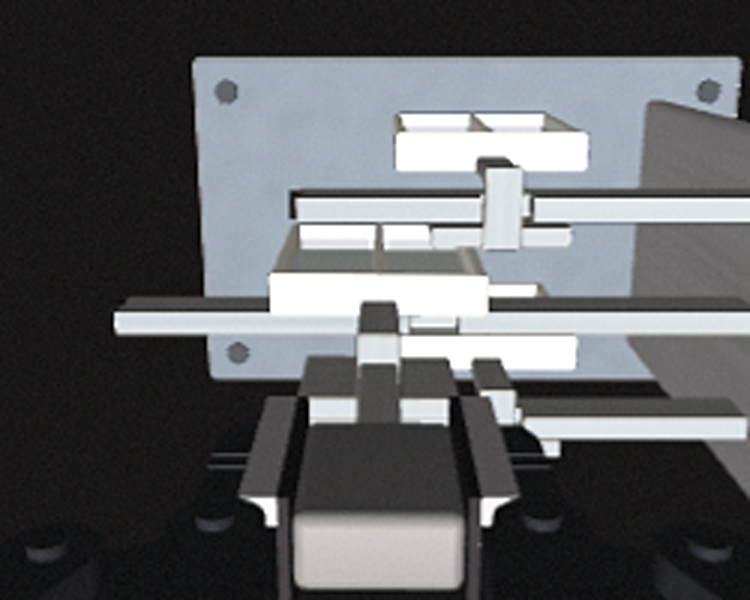

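The hanger is between the neighbours, and the notch shows at (435,325), to the right of the hook at (378,345). The neighbours haven't moved. I'll continue with a small y correction.

Scaled: 0.025 m is 2.5, 0.021 m is 2.1.

Emit:
{"method": "move_tool", "body": {
  "moves": {"x":[-0.06, -0.06, -0.06, -0.06, -0.06, -0.06], "y":[0, 0, 0, 0, 0, 0], "z":[0.4, 1, 1.6, 2.1, 2.5, 2.5], "drx":[0, 0, 0, 0, 0, 0], "dry":[0, 0, 0, 0, 0, 0], "drz":[0, 0, 0, 0, 0, 0], "finger_gap":[0.1, 0.1, 0.1, 0.1, 0.1, 0.1]}
}}

```text
time: 9.93
eef_pos: [0.4687, 0.1895, 0.1613]
tcp_rot: [0.764, 0.645, -0.0, -0.0]
contact_force: [0.3, 0.3, -1.3]
opening: 0.275
finger_force: 31.5
```

```bash
python3 -c "
from h import *
for i in range(3): shot('wrist');rel(-.030,.1536)"
```

```text
t 9.975 p [0.4689 0.1895 0.1617] rack [-30.41   0.04] F [-0.13  0.25 -1.07] tq [0.007 0.022 0.018]
d [-0.      0.0004  0.0081] rz 0.0015
t 10.025 p [0.4691 0.1895 0.1619] rack [-30.28   0.08] F [ 0.21 -0.36 -1.18] tq [ 0.001  0.005 -0.032]
d [-0.0001  0.0003  0.0083] rz 0.0015
t 10.075 p [0.4691 0.1896 0.1621] rack [-30.22   0.1 ] F [-0.3  -0.39 -1.42] tq [-0.016  0.011  0.005]
d [-0.0001  0.0002  0.0085] rz 0.0015
```

Scaled: 0.0105 m is 1.05, 0.002 m is 0.2.

Emit:
{"method": "move_tool", "body": {
  "moves": {"x":[0, 0, 0, 0, 0, 0, 0, 0], "y":[0, 0, 0, 0, 0, 0, 0, 0], "z":[0.2, 0.4, 0.6, 0.75, 0.9, 1, 1.05, 1.05], "drx":[0, 0, 0, 0, 0, 0, 0, 0], "dry":[0, 0, 0, 0, 0, 0, 0, 0], "drz":[0, 0, 0, 0, 0, 0, 0, 0], "finger_gap":[0.1, 0.1, 0.1, 0.1, 0.1, 0.1, 0.1, 0.1]}
}}

```text
time: 11.08
eef_pos: [0.469, 0.1895, 0.1516]
tcp_rot: [0.764, 0.645, -0.0, -0.0]
contact_force: [-0.9, -0.8, 2.2]
opening: 0.277
finger_force: 31.8
```

```bash
python3 -c "
from h import *
for i in range(4): shot('wrist');rel(-.016,.1536)"
```

```text
t 11.125 p [0.469  0.1895 0.1516] rack [-30.39   0.06] F [-1.74 -0.86  2.04] tq [-0.01   0.286 -0.02 ]
d [-0.0001  0.0144 -0.002 ] rz 0.0015
t 11.175 p [0.469  0.1895 0.1516] rack [-30.36   0.05] F [-0.96  0.11  2.09] tq [-0.019  0.24  -0.005]
d [-0.0001  0.0144 -0.002 ] rz 0.0015
t 11.225 p [0.469  0.1895 0.1515] rack [-30.37   0.05] F [-1.21  0.09  1.46] tq [-0.015  0.265  0.024]
d [-0.0001  0.0144 -0.0021] rz 0.0015
t 11.275 p [0.469  0.1895 0.1515] rack [-30.36   0.04] F [-1.96 -0.58  0.95] tq [-0.005  0.232  0.022]
d [-0.0001  0.0144 -0.0021] rz 0.0015
```

Contact at about 2.8 N, as expected for 2 mm of yield. Now I'll slide lightly toward +x.

Scaled: 0.01 m is 1, 0.008 m is 0.8.

Emit:
{"method": "move_tool", "body": {
  "moves": {"x":[0, 0, 0, 0, 0, 0], "y":[0.2, 0.4, 0.6, 0.8, 1, 1], "z":[0, 0, 0, 0, 0, 0], "drx":[0, 0, 0, 0, 0, 0], "dry":[0, 0, 0, 0, 0, 0], "drz":[0, 0, 0, 0, 0, 0], "finger_gap":[0.1, 0.1, 0.1, 0.1, 0.1, 0.1]}
}}

```text
time: 12.02
eef_pos: [0.4793, 0.1878, 0.1514]
tcp_rot: [0.764, 0.645, 0.0, 0.0]
contact_force: [0.2, 0.4, 2.0]
opening: 0.279
finger_force: 31.8
```

```bash
python3 -c "
from h import *
for i in range(4): shot('wrist');rel(-.016,.1536)"
```

```text
t 12.075 p [0.4792 0.1878 0.1514] rack [-19.97   0.05] F [-0.63 -0.15  1.52] tq [-0.002  0.048  0.007]
d [-0.0001  0.004  -0.0022] rz 0.0014
t 12.125 p [0.4792 0.1878 0.1514] rack [-20.     0.03] F [-0.88  0.82  1.34] tq [0.033 0.111 0.021]
d [-0.      0.004  -0.0022] rz 0.0014
t 12.175 p [0.4792 0.1878 0.1515] rack [-19.99   0.03] F [-0.55  0.21  0.67] tq [-0.031  0.012 -0.008]
d [-0.      0.004  -0.0021] rz 0.0014
t 12.225 p [0.4792 0.1878 0.1515] rack [-20.02   0.07] F [-0.82  0.17  0.38] tq [0.011 0.046 0.012]
d [-0.0001  0.004  -0.0021] rz 0.0015
```

Emit:
{"method": "move_tool", "body": {
  "moves": {"x":[0, 0, 0, 0], "y":[0.1, 0.2, 0.3, 0.3], "z":[0, 0, 0, 0], "drx":[0, 0, 0, 0], "dry":[0, 0, 0, 0], "drz":[0, 0, 0, 0], "finger_gap":[0.1, 0.1, 0.1, 0.1]}
}}

```text
time: 12.72
eef_pos: [0.4818, 0.1872, 0.1508]
tcp_rot: [0.764, 0.645, -0.0, 0.0]
contact_force: [0.1, -0.1, -2.7]
opening: 0.274
finger_force: 31.5
```

```bash
python3 -c "
from h import *
for i in range(4): shot('wrist');rel(-.016,.1536)"
```

```text
t 12.775 p [0.4817 0.1872 0.1509] rack [-17.42  -0.08] F [ 0.09  0.44 -1.65] tq [ 0.03  -0.032 -0.049]
d [ 0.0001  0.0014 -0.0027] rz 0.0014
t 12.825 p [0.4817 0.1872 0.151 ] rack [-17.43  -0.08] F [-0.36 -0.64 -0.87] tq [-0.013  0.026 -0.054]
d [ 0.0001  0.0014 -0.0026] rz 0.0013
t 12.875 p [0.4817 0.1873 0.151 ] rack [-17.45  -0.05] F [-0.33 -0.19 -0.87] tq [-0.008  0.007  0.011]
d [ 0.0001  0.0014 -0.0026] rz 0.0014
t 12.925 p [0.4817 0.1873 0.1511] rack [-17.41  -0.03] F [ 0.65  0.4  -0.88] tq [ 0.002 -0.01   0.054]
d [ 0.      0.0014 -0.0025] rz 0.0014
```

Fz fell to just the hanger's weight, so the hook is in the notch at x≈−17.4 mm. I'll nudge it 0.6 mm and lower it home.

Scaled: 0.0045 m is 0.45, 0.0038 m is 0.38.

Emit:
{"method": "move_tool", "body": {
  "moves": {"x":[0, 0, 0, 0, 0, 0], "y":[0.06, 0.06, 0.06, 0.06, 0.06, 0.06], "z":[0.1, 0.2, 0.3, 0.38, 0.45, 0.45], "drx":[0, 0, 0, 0, 0, 0], "dry":[0, 0, 0, 0, 0, 0], "drz":[0, 0, 0, 0, 0, 0], "finger_gap":[0.1, 0.1, 0.1, 0.1, 0.1, 0.1]}
}}

```text
time: 13.68
eef_pos: [0.4824, 0.1872, 0.1469]
tcp_rot: [0.764, 0.645, -0.0, -0.0]
contact_force: [-1.0, -0.4, -0.1]
opening: 0.277
finger_force: 31.5
```

```bash
python3 -c "
from h import *
for i in range(4): shot('wrist');rel(-.016,.1470)"
```

```text
t 13.725 p [0.4824 0.1872 0.1469] rack [-16.76   0.04] F [-0.49 -0.76  0.09] tq [-0.055  0.081 -0.009]
d [-0.      0.0008 -0.0001] rz 0.0014
t 13.775 p [0.4824 0.1872 0.1469] rack [-16.77   0.05] F [-0.42 -0.54 -0.55] tq [-0.015  0.102 -0.03 ]
d [-0.      0.0008 -0.0001] rz 0.0015
t 13.825 p [0.4824 0.1873 0.1469] rack [-16.75   0.06] F [-1.4  -0.56  0.52] tq [0.01  0.051 0.007]
d [-0.0001  0.0008 -0.0001] rz 0.0014
t 13.875 p [0.4824 0.1872 0.1469] rack [-16.78   0.06] F [ 0.42  0.64 -0.15] tq [-0.014  0.04   0.051]
d [-0.0001  0.0008 -0.0001] rz 0.0014
```

Fz is near zero at hook height 113.3 mm, so the bar is carrying the weight. I'll release and retreat.

Emit:
{"method": "move_tool", "body": {
  "moves": {"x":[0, 0, 0, 0, 0, 0], "y":[0, 0, 0, 0, 0, 0], "z":[0, 0, 0, 0, 0, 0], "drx":[0, 0, 0, 0, 0, 0], "dry":[0, 0, 0, 0, 0, 0], "drz":[0, 0, 0, 0, 0, 0], "finger_gap":[0.32, 0.36, 0.45, 0.6, 0.6, 0.6]}
}}

```text
time: 14.62
eef_pos: [0.4824, 0.1873, 0.1468]
tcp_rot: [0.764, 0.645, 0.0, -0.0]
contact_force: [-0.3, 1.3, -0.3]
opening: 0.603
finger_force: 0.0
```

Emit:
{"method": "move_tool", "body": {
  "moves": {"x":[0, 0, 0, 0, 0, -3, -7, -10, -10], "y":[0, 0, 0, 0, 0, 0, 0, 0, 0], "z":[-0.5, -1.5, -3.5, -6, -8.5, -10, -10, -10, -10], "drx":[0, 0, 0, 0, 0, 0, 0, 0, 0], "dry":[0, 0, 0, 0, 0, 0, 0, 0, 0], "drz":[0, 0, 0, 0, 0, 0, 0, 0, 0], "finger_gap":[0.6, 0.6, 0.6, 0.6, 0.6, 0.6, 0.6, 0.6, 0.6]}
}}

```text
time: 15.75
eef_pos: [0.4658, 0.0874, 0.2478]
tcp_rot: [0.765, 0.644, 0.001, 0.001]
contact_force: [-0.7, 1.3, -0.3]
opening: 0.6
finger_force: 0.0
```

```bash
python3 - <<'E'
from h import *
c=shot('wrist');im=c['pixels'][:,:,::-1]
for t in('slide_hanger','grip','neighbour_a'):
    for d in ctrl.mark_of('wrist',t)[:3]: print(t,np.round(d['position'],4),round(d['conf'],2),np.round(rackxy(d['position']),1))
b=shot('scene')['pixels'][:,:,::-1]
o=np.zeros((600,800,3),np.uint8);o[:300,:480]=cv2.resize(im,(480,300));o[300:,:400]=cv2.resize(b[230:350,220:340],(400,400))[50:350]
o[300:,400:]=cv2.resize(im[20:170,230:430],(400,300))
cv2.imwrite('pics/end.png',o)
E
```

```text
slide_hanger [0.4796 0.1867 0.1096] 0.67 [-19.4  -1. ]
grip [0.4828 0.185  0.1668] 0.74 [-16.   -2.1]
neighbour_a [0.4962 0.1581 0.1104] 0.92 [  1.7 -26.4]
neighbour_a [0.5034 0.2165 0.1116] 0.64 [-1.  32.4]
```

View pics/end.png

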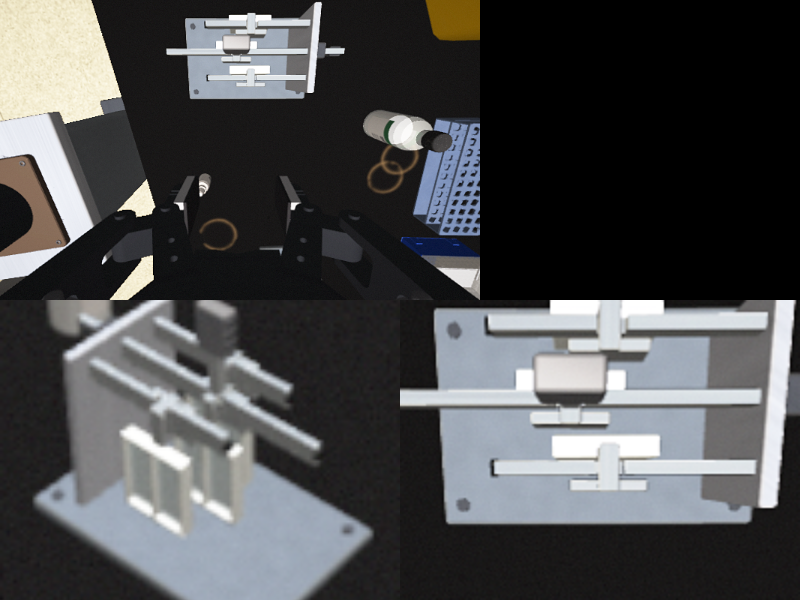

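The hanger hangs upright and home on the middle bar (grip at (570,375) in the lower-right crop, network z 0.167 against 0.166 expected). The neighbours haven't moved and the gripper is clear.

Emit:
{"method": "move_tool", "body": {
  "moves": {"x":[0, 0, 0, 0], "y":[0, 0, 0, 0], "z":[0, 0, 0, 0], "drx":[0, 0, 0, 0], "dry":[0, 0, 0, 0], "drz":[0, 0, 0, 0], "finger_gap":[0.6, 0.6, 0.6, 0.6]},
  "quiet": true
}}

```text
ok
```

```bash
python3 -c "
from plant import ctrl
print(ctrl.sign_off())"
```

```text
the job is handed in; nothing more can be done
None
```

The slide hanger hangs home and upright in the middle bar's notch (rack x ≈ −17 mm) with the neighbours undisturbed, and the job was handed in at about 16 s; no verdict came back.

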